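# Change over three sample racks between chiller, reader and carry tray

### The arm

A 6-joint arm with a two-finger parallel gripper is mounted at the origin on the work surface. World frame = base frame: x ahead of the robot, y to its left, z up, the work surface at z = 0. Lengths are in m, angles in degrees, forces in N, time in s.
With the tool pointing down it reaches from about 0.4 to 0.825 m from the base axis. Payload 7 kg.
Tool frame: the origin (TCP) lies at the very end of the fingers, on their centre line; the grasp point (between the pads) lies 19 mm behind it; z points along the fingers, y is the line along which they close (so a half turn about z gives the same grasp; the last joint's range is limited). The gripper opens to 88 mm and grips with 3 to 60 N. Pads are 19 mm wide; open, the fingers measure 130 mm over their backs; the gripper's body (78 mm by 193 mm) begins 47 mm behind the grasp point.
Start: joints at [85.491, 20.546, 0.682, 0, -70.136, -16.507], TCP at [0.242, 0.63, 0.227] pointing down, gripper open.
Joint ranges: [-176.03, 176.03], [-82.01, 121.73], [-58.28, 71.71], [-173.87, 95.51], [-174.79, -0.11], [-173.66, 173.66]. Speed limits (degrees/s): [136.94, 136.94, 172.46, 180, 180, 180].

### API

Orientations are given as [roll, pitch, yaw] about the fixed x, y, z axes, in that order (R = Rz(yaw) Ry(pitch) Rx(roll)).
In Python, from plant import get_state, imaging, r, finder gives the robot as it stands.
- The arm moves only by the shell command python3 -m handwheel 'ROWS' [FORCE]. ROWS is JSON, a list of rows, each a list of 5 numbers: the closure, from 0 (fully open) to 1 (shut), then the shift along the world's x, y, z in cm, then the turn about the world's z in degrees. A call has 1 to 8 rows; each row is the pose to reach, as a shift and turn from the pose commanded when the call began; what a row does not reach only later rows make up. A row lasts 1/8 s, in which the tool goes at most 62.5 mm and 10.7 degrees, less where a joint would pass 70% of its speed; a pose out of reach is approached as far as the arm can. A call with a gripper value outside its range is refused whole. The fingers move at their own pace and stop on an object; FORCE is the grip in N (left out, the last holds). Time passes only in rows, so rows that repeat a pose let the fingers close. It gives the time, the measured TCP pose, the force, the opening and the grip force at its end, in the units of the state.
- get_state(): the state, without advancing time (a new reading comes with each control period).
- imaging.capture(name): name is "side" or "top"; returns (picture, depth): 420x560x3 uint8, red, green, blue; 420x560 float32, m along the optical axis (not along the pixel's ray), 0 where there is no reading.
- imaging.get_calibration(name): a dict with "fx", "fy", "cx", "cy" (pixels), "dist" ([k1, k2, p1, p2, k3] as OpenCV has them; the pictures are not rectified), "rvec" (rotation vector, rad) and "tvec" (3), from world to camera coordinates, as OpenCV has them. Camera axes: x right, y down, z forward; pixel columns grow to the right and rows downward; lengths in m; the calibration is good to about 2 mm. A picture is of the moment at which its call begins. get_calibration takes no time and is no camera call.
- r.close_job(): hands the job in; it is judged then, once.
Trained networks look in the newest picture that a camera, given by its name, has taken for a name from the list of things; names that differ only in an ending like _2 or _b are one class to them, and where a whole thing is asked for, a point or a joint stands for the part that bears it (a point fixed in the world has none). Each returns a list of dicts, best first, with "p" (0 to 1); they miss things now and then, are a little off and sometimes report something else, mostly with a low value. They report only what shows in the picture. A call takes as long as a camera call. They do not tell look-alikes from the thing itself.
- finder.cut_out(camera, query): "region" (420x560 bool, what is visible of it) and "pixel" ([column, row] in pixels, amid what is visible of it).
The state is a dict: "time_s": time; "joints": joint angles; "qd": joint speeds; "joint_torque": joint torques, N m; "tcp_pos": TCP position; "eef_rot": TCP orientation; "contact_force": force on the tool from outside, world axes, zero at the start; "moment": the same for the moment, N m; "gripper_width": finger opening in m; "gripper_force": force on a finger pad.
Only numpy, scipy, OpenCV 4.12 (cv2) and the standard library are available. Lean on these libraries where they do the work, as an engineer would, in place of code of your own. Each camera call takes 0.05 s, during which the arm holds its last target. There are 200 camera calls.

### The job

The green rack has been read, so it goes back in the carry tray; the orange rack is next on the reader, and the newly delivered blue rack must go into the chiller. All three places are taken, so park one rack on the purple mat while you change them over. Seat every rack flat in its pocket, keep them upright, set them down rather than drop them, and leave the tip box, the mouse and the bottle where they are.

Things in the scene. Friction and masses are not known exactly. Their poses are not given: they have to be found in the camera images.
- orange_rack: Orange tube rack, 84 mm long (own x), 46 mm wide (own y), 32 mm high, straight solid sides, capped tube strips stand 5 mm higher on top; about 0.14 kg. Origin: centre of its underside. Either end may face either way. At the start it stands in the pocket of the chiller.
- green_rack: Green tube rack, 84 mm long (own x), 46 mm wide (own y), 32 mm high, straight solid sides, capped tube strips stand 5 mm higher on top; about 0.14 kg. Origin: centre of its underside. Either end may face either way. At the start it stands in the pocket of the reader.
- blue_rack: Blue tube rack, 84 mm long (own x), 46 mm wide (own y), 32 mm high, straight solid sides, capped tube strips stand 5 mm higher on top; about 0.14 kg. Origin: centre of its underside. Either end may face either way. At the start it stands in the pocket of the carry tray.
- chiller: Chiller: white box, 160 x 150 mm (own x, y), 72 mm high, bare aluminium pocket and lip and a light-blue stripe on top, with a flat pocket 100 x 62 mm (long way along its own x) inside a raised lip 11 mm wide and 5 mm high; the pocket is centred over the origin. Origin: centre of the underside, on the bench; fixed. Pocket floor 72 mm above the origin.
- reader: Rack reader: grey box, 160 x 150 mm (own x, y), 56 mm high, dark glass window in the pocket, black lip, with a flat pocket 100 x 62 mm (long way along its own x) inside a raised lip 11 mm wide and 5 mm high; the pocket is centred over the origin. Origin: centre of the underside, on the bench; fixed. Pocket floor 56 mm above the origin.
- tray: Carry tray: flat steel tray, 172 x 140 mm (own x, y), outer wall 12 mm high, a black wire handle 33 mm high at each end of its own x, white lip in the middle, with a flat pocket 100 x 62 mm (long way along its own x) inside a raised lip 11 mm wide and 5 mm high; the pocket is centred over the origin. Origin: centre of the underside, on the bench; fixed. Pocket floor 6 mm above the origin.
- mat: Free mat: purple with blue edge, 190 x 150 mm (own x, y), 3 mm thick, empty at the start. Origin: centre of its underside; fixed.
- tip_box: Closed pipette-tip box, grey base, whitish lid with a yellow top, 122 x 84 mm, 63 mm high, loose. Origin: centre of its underside. Not to be disturbed.
- mouse: Cream-white computer mouse, 108 x 60 mm, 35 mm high, loose. Origin: centre of its underside. Not to be disturbed.
- bottle: Amber reagent bottle with blue cap, 56 mm across, 115 mm high, loose. Origin: centre of its underside. Not to be disturbed.
Things that resemble listed ones, but are neither listed nor needed, are in the scene too. There is more than one size of the green_rack; the one meant has the size given above.

How it is judged (in metres and radians):
On the way:
1. one of the racks stands on the purple mat, let go (((x of orange_rack in the frame of mat between -0.085 and 0.085 m and y of orange_rack in the frame of mat between -0.065 and 0.065 m and z of orange_rack in the frame of mat between -0.001 and 0.007 m and contact force between the fingers and orange_rack below 0.1 N and linear speed of orange_rack below 0.02 m/s and angle between orange_rack's own z axis and vertical below 0.06 rad) or (x of green_rack in the frame of mat between -0.085 and 0.085 m and y of green_rack in the frame of mat between -0.065 and 0.065 m and z of green_rack in the frame of mat between -0.001 and 0.007 m and contact force between the fingers and green_rack below 0.1 N and linear speed of green_rack below 0.02 m/s and angle between green_rack's own z axis and vertical below 0.06 rad) or (x of blue_rack in the frame of mat between -0.085 and 0.085 m and y of blue_rack in the frame of mat between -0.065 and 0.065 m and z of blue_rack in the frame of mat between -0.001 and 0.007 m and contact force between the fingers and blue_rack below 0.1 N and linear speed of blue_rack below 0.02 m/s and angle between blue_rack's own z axis and vertical below 0.06 rad))), for 0.2 s.
At the end, for the whole second after the job is handed in: Green rack in the carry tray, orange rack on the reader, blue rack in the chiller: each within 13 mm of its pocket's centre, its length along the pocket's within 0.25 rad (either way round), flat on the pocket floor within 4 mm, upright within 0.06 rad, released and at rest (horizontal distance between orange_rack and reader below 0.013 m and angle between the x axis of orange_rack and the x axis of reader, either way round below 0.25 rad and z of orange_rack in the frame of reader between 0.052 and 0.06 m and contact force between the fingers and orange_rack below 0.1 N and linear speed of each of orange_rack, green_rack, blue_rack below 0.02 m/s and angle between each of orange_rack, green_rack, blue_rack's own z axis and vertical below 0.06 rad and horizontal distance between green_rack and tray below 0.013 m and angle between the x axis of green_rack and the x axis of tray, either way round below 0.25 rad and z of green_rack in the frame of tray between 0.002 and 0.01 m and contact force between the fingers and green_rack below 0.1 N and horizontal distance between blue_rack and chiller below 0.013 m and angle between the x axis of blue_rack and the x axis of chiller, either way round below 0.25 rad and z of blue_rack in the frame of chiller between 0.068 and 0.076 m and contact force between the fingers and blue_rack below 0.1 N); the robot touches nothing.
It fails at once if a rack is tipped by more than 0.6 rad (angle between any of orange_rack, green_rack, blue_rack's own z axis and vertical above 0.6 rad).
It fails at once if a rack is dropped or thrown (moves faster than 0.7 m/s without a finger on it, a fall of about 25 mm) ((contact force between the fingers and orange_rack below 0.05 N and linear speed of orange_rack above 0.7 m/s) or (contact force between the fingers and green_rack below 0.05 N and linear speed of green_rack above 0.7 m/s) or (contact force between the fingers and blue_rack below 0.05 N and linear speed of blue_rack above 0.7 m/s)).
It fails at once if the tip box, the mouse or the bottle is moved by more than 25 mm or knocked over (distance of any of tip_box, mouse, bottle from where it was at the start of the episode above 0.025 m or angle between any of tip_box, mouse, bottle's own z axis and vertical above 0.3 rad).
It also fails if it takes over 117 s, if anything falls off the work surface, if the arm or the gripper's body presses on something with over 40 N, if the wrist force passes 120 N, or if a joint passes its speed limit or range.

## Working session

There is one attempt and no reset: what is moved stays moved. The work goes in short steps, Python scripts to look and compute and a shell command to move; the robot and the scene stay as the last step left them, time stands still between calls to the robot, and variables do not carry over. Pictures are saved under pics/ and viewed, at most 14 in all, crops included, and the job is handed in when it is done.

```bash
ls; mkdir -p pics; python3 - <<'E'
from plant import get_state, imaging, r, finder
import cv2
for n in ("top","side"):
    p,d=imaging.capture(n); cv2.imwrite(f"pics/{n}0.png",p[:,:,::-1])
    print(imaging.get_calibration(n))
print(get_state())
E
```

```text
pics
{'fx': 433.70620198204927, 'fy': 433.70620198204927, 'cx': 275.5819311896649, 'cy': 206.50982505074793, 'dist': array([-0.07732124,  0.        ,  0.        ,  0.        ,  0.        ]), 'rvec': array([ 2.19509431, -2.18049546,  0.00849239]), 'tvec': array([0.01553976, 0.49130892, 1.26226957])}
{'fx': 441.80836134349465, 'fy': 441.80836134349465, 'cx': 279.6600824650178, 'cy': 211.02690337440924, 'dist': array([-0.08175319,  0.        ,  0.        ,  0.        ,  0.        ]), 'rvec': array([ 0.42491545, -2.8229124 ,  1.07708834]), 'tvec': array([0.5026685 , 0.17607386, 1.22136987])}
{'time_s': 0.1, 'joints': array([ 8.54908342e+01,  2.05873797e+01,  6.37548085e-01, -1.86269646e-02,
       -7.01377142e+01, -1.65059457e+01]), 'qd': array([ 0.05198896, -0.11292886,  0.02730358,  0.05283795, -0.0800242 ,
        0.0156749 ]), 'joint_torque': array([-2.54306702e-03, -5.84166062e+01,  2.93751132e+01,  7.01552823e+00,
        1.01453962e-02, -5.32030185e-05]), 'tcp_pos': array([0.2419357 , 0.62965344, 0.22570184]), 'eef_rot': array([ 1.79911086e+02, -8.08569527e-03, -2.10214474e+01]), 'contact_force': array([-0.15766703,  0.55903084,  0.61995207]), 'moment': array([ 0.00499559, -0.01129735, -0.05675677]), 'gripper_force': 0.0, 'gripper_width': 0.08783670987867977}
```

View pics/top0.png

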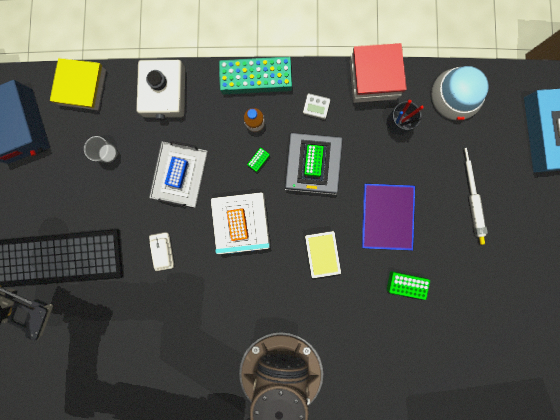

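View pics/side0.png

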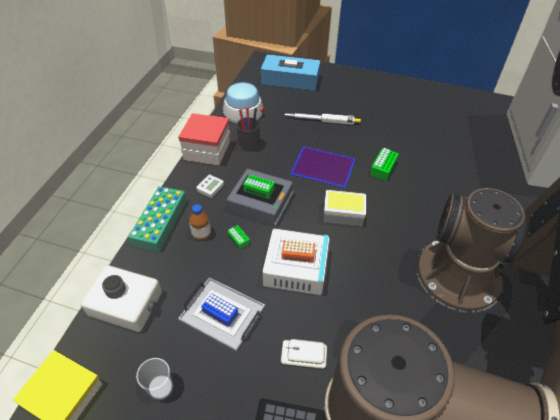

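The top view shows the blue rack in the tray (177,172), orange on the chiller (236,224) and green on the reader (314,160). The mat is at (388,217), tip box (323,255), mouse (161,252) and bottle (254,119). Candidates for the green rack are (314,160) on the reader, a small one at (258,160), a larger-looking one at (410,286), and the teal tip rack at (255,74). By the description I take the one on the reader.

```bash
cat > h.py <<'E'
from plant import get_state, imaging, r, finder
import cv2, numpy as np
from scipy import ndimage
def cloud(cam,d):
    c=imaging.get_calibration(cam); K=np.array([[c['fx'],0,c['cx']],[0,c['fy'],c['cy']],[0,0,1]])
    v,u=np.mgrid[:420,:560]
    n=cv2.undistortPoints(np.stack([u,v],-1).reshape(-1,1,2).astype(np.float32),K,c['dist']).reshape(420,560,2)
    P=np.dstack([n*d[...,None],d]); R=cv2.Rodrigues(c['rvec'])[0]
    return (P-c['tvec'])@R
def pose(W,m,lo=None,hi=None):
    m=m&np.isfinite(W[...,2])
    if lo is not None: m=m&(W[...,2]>lo)&(W[...,2]<hi)
    l,n=ndimage.label(m)
    m=l==1+np.argmax(ndimage.sum(m,l,range(1,n+1)))
    (cx,cy),(w,h),a=cv2.minAreaRect((W[m][:,:2]*1000).astype(np.float32))
    if w<h: w,h,a=h,w,a+90
    return dict(c=(round(cx),round(cy)),size=(round(w),round(h)),yaw=round((a+90)%180-90,1),z=np.round(np.percentile(W[m][:,2]*1000,[5,50,95])),n=int(m.sum()))
def look(names,cam='top',pmin=.0,show=True):
    p,d=imaging.capture(cam); W=cloud(cam,d)
    for n in names:
        for f in finder.cut_out(cam,n)[:3]:
            q=pose(W,f['region']&(d>0)); print(n,round(f['p'],2),np.round(f['pixel']),q)
    return p,d,W
E
python3 - <<'E'
from h import *
p,d,W=look("orange_rack green_rack blue_rack chiller reader tray mat tip_box mouse bottle".split())
cv2.imwrite("pics/crop.png",cv2.resize(p[100:300,130:430,::-1],None,fx=2.6,fy=2.6,interpolation=cv2.INTER_CUBIC))
E
```

```text
orange_rack 0.66 [239. 226.] {'c': (439, 122), 'size': (86, 47), 'yaw': 9.7, 'z': array([ 97., 105., 111.]), 'n': 545}
orange_rack 0.3 [183. 178.] {'c': (589, 313), 'size': (187, 148), 'yaw': -10.7, 'z': array([ 1.,  7., 20.]), 'n': 2402}
green_rack 0.67 [312. 156.] {'c': (621, -89), 'size': (93, 53), 'yaw': -5.1, 'z': array([58., 88., 94.]), 'n': 568}
green_rack 0.61 [409. 287.] {'c': (266, -362), 'size': (109, 68), 'yaw': 79.3, 'z': array([22., 42., 49.]), 'n': 881}
green_rack 0.53 [257. 160.] {'c': (628, 71), 'size': (63, 35), 'yaw': -37.8, 'z': array([20., 25., 30.]), 'n': 251}
blue_rack 0.94 [177. 172.] {'c': (593, 315), 'size': (86, 54), 'yaw': -13.2, 'z': array([19., 39., 45.]), 'n': 476}
chiller 0.86 [245. 223.] {'c': (441, 124), 'size': (163, 162), 'yaw': -83.1, 'z': array([67., 72., 79.]), 'n': 2486}
chiller 0.18 [388. 217.] {'c': (465, -313), 'size': (189, 149), 'yaw': -1.7, 'z': array([-1.,  3.,  7.]), 'n': 3138}
reader 0.76 [302. 166.] {'c': (615, -89), 'size': (162, 150), 'yaw': -5.2, 'z': array([51., 56., 62.]), 'n': 2435}
mat 0.71 [388. 219.] {'c': (464, -313), 'size': (196, 151), 'yaw': -1.5, 'z': array([-1.,  3.,  7.]), 'n': 3257}
tip_box 0.73 [241. 225.] {'c': (441, 121), 'size': (87, 49), 'yaw': 9.7, 'z': array([ 79., 105., 111.]), 'n': 563}
tip_box 0.63 [324. 254.] {'c': (352, -119), 'size': (132, 93), 'yaw': 9.3, 'z': array([57., 62., 66.]), 'n': 1353}
mouse 0.94 [160. 252.] {'c': (358, 356), 'size': (112, 60), 'yaw': 10.1, 'z': array([11., 32., 38.]), 'n': 757}
bottle 0.57 [251. 118.] {'c': (740, 81), 'size': (54, 48), 'yaw': -1.3, 'z': array([ 32.,  82., 117.]), 'n': 349}
```

View pics/crop.png

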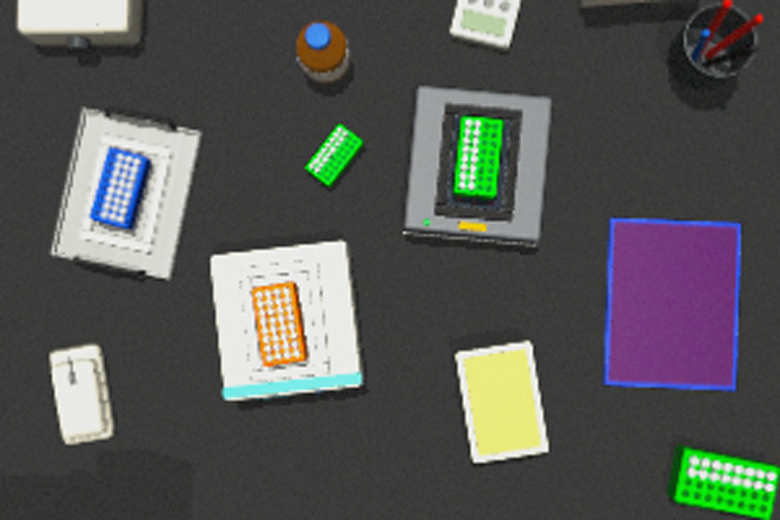

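The crop shows the green rack on the reader (crop 480,157), green/84x46 by proportion. The free one at (333,155) is smaller and the one at (725,480) bigger, so the reader one is right. Next I refine poses by height bands and check them with the side camera.

```bash
cat >> h.py <<'E'
RK=dict(orange=((5,20),72),green=((50,70),56),blue=((105,125),6))
def rackmask(p,col):
    hsv=cv2.cvtColor(p,cv2.COLOR_RGB2HSV); a,b=RK[col][0]
    return (hsv[...,0]>=a)&(hsv[...,0]<=b)&(hsv[...,1]>130)&(hsv[...,2]>60)
def rack(cam,col,near,floor,rad=.06):
    """pose of a rack's top: coloured patch near a world xy, closed, in height band"""
    p,d=imaging.capture(cam); W=cloud(cam,d); z=floor/1000
    near=np.array(near)/1000
    g=(np.hypot(W[...,0]-near[0],W[...,1]-near[1])<rad)&(d>0)
    m=ndimage.binary_closing(rackmask(p,col),iterations=2)&g
    m=m&(W[...,2]>z+.022)
    return pose(W,m)
E
python3 - <<'E'
from h import *
for cam in("top","side"):
    for col,c,f in(("orange",(439,122),72),("green",(621,-89),56),("blue",(593,315),6)): print(cam,col,rack(cam,col,c,f))
for cam in("top","side"):
    p,d=imaging.capture(cam);W=cloud(cam,d)
    for n,c,f in(("chiller",(441,124),72),("reader",(615,-89),56)):
        g=(np.hypot(W[...,0]-c[0]/1000,W[...,1]-c[1]/1000)<.13)&(d>0)
        print(cam,n,pose(W,g,f/1000-.012,f/1000+.05))
    g=(np.hypot(W[...,0]-.59,W[...,1]-.314)<.12)&(d>0)
    print(cam,"tray",pose(W,g,.006,.06))
    # brightness based tray
    m=g&(p.mean(-1)>90); print(cam,"trayB",pose(W,ndimage.binary_closing(m,iterations=3)))
E
```

```text
top orange {'c': (439, 122), 'size': (83, 46), 'yaw': 9.7, 'z': array([100., 105., 111.]), 'n': 513}
top green {'c': (619, -87), 'size': (84, 46), 'yaw': -6.0, 'z': array([84., 89., 94.]), 'n': 509}
top blue {'c': (590, 312), 'size': (83, 44), 'yaw': -14.7, 'z': array([32., 38., 43.]), 'n': 295}
side orange {'c': (438, 128), 'size': (83, 40), 'yaw': 14.1, 'z': array([ 96., 104., 109.]), 'n': 167}
side green {'c': (619, -86), 'size': (84, 50), 'yaw': -6.1, 'z': array([79., 88., 92.]), 'n': 242}
side blue {'c': (588, 326), 'size': (88, 40), 'yaw': 6.0, 'z': array([30., 39., 42.]), 'n': 293}
top chiller {'c': (442, 119), 'size': (161, 151), 'yaw': 6.9, 'z': array([ 68.,  73., 108.]), 'n': 3032}
top reader {'c': (616, -89), 'size': (161, 151), 'yaw': -5.1, 'z': array([52., 57., 90.]), 'n': 2960}
top tray {'c': (591, 309), 'size': (176, 144), 'yaw': -9.3, 'z': array([ 6., 11., 42.]), 'n': 1717}
top trayB {'c': (561, 176), 'size': (426, 175), 'yaw': 79.3, 'z': array([ 2.,  8., 41.]), 'n': 2731}
side chiller {'c': (444, 119), 'size': (160, 152), 'yaw': 7.0, 'z': array([ 69.,  75., 109.]), 'n': 2811}
side reader {'c': (616, -87), 'size': (161, 157), 'yaw': -5.5, 'z': array([50., 58., 91.]), 'n': 1975}
side tray {'c': (587, 307), 'size': (181, 145), 'yaw': -10.5, 'z': array([ 7., 11., 43.]), 'n': 2971}
side trayB {'c': (439, 475), 'size': (675, 221), 'yaw': -48.7, 'z': array([ 4., 10., 42.]), 'n': 3515}
```

```bash
python3 -m handwheel '[[0,3,-6,0,3],[0,6,-12,0,5],[0,9,-18,0,8],[0,12,-23,0,10],[0,15,-28,0,12],[0,18,-34,0,15],[0,20,-39,0,15],[0,20,-39,0,15]]' 30; python3 -m handwheel '[[0,3,-6,0,0],[0,6,-12,0,0],[0,9,-18,0,0],[0,12,-23,0,0],[0,15,-28,0,0],[0,17.7,-32.7,0,0],[0,17.7,-32.7,0,0],[0,17.7,-32.7,0,0]]'
```

```text
time_s: 2.05
tcp_pos: [0.443, 0.2367, 0.2269]
eef_rot: [-180.0, -0.0, -6.3]
contact_force: [0.2, 0.1, -1.2]
gripper_width: 0.0878
gripper_force: 0.0
time_s: 3.05
tcp_pos: [0.6191, -0.0866, 0.2261]
eef_rot: [-180.0, 0.0, -6.0]
contact_force: [-0.1, 0.6, 0.5]
gripper_width: 0.0879
gripper_force: 0.0
```

```bash
python3 -m handwheel '[[0,0,0,-4,0],[0,0,0,-8,0],[0,0,0,-12,0],[0,0,0,-14.5,0],[0,0,0,-16.1,0],[0,0,0,-16.1,0],[0.3,0,0,-16.1,0],[0.6,0,0,-16.1,0]]' 30; python3 -m handwheel '[[0.7,0,0,0,0],[0.7,0,0,0,0],[0.7,0,0,0,0],[0.7,0,0,0,0]]'
```

```text
time_s: 4.05
tcp_pos: [0.6199, -0.0867, 0.0669]
eef_rot: [-180.0, -0.1, -6.0]
contact_force: [0.4, -0.4, 0.3]
gripper_width: 0.0733
gripper_force: 0.0
time_s: 4.55
tcp_pos: [0.6191, -0.0871, 0.0658]
eef_rot: [180.0, -0.0, -6.0]
contact_force: [-0.5, -0.1, 2.3]
gripper_width: 0.0453
gripper_force: 30.0
```

```bash
python3 -m handwheel '[[0.7,0,0,1,0],[0.7,0,0,4,0],[0.7,0,0,7,0],[0.7,-2,-3,8,1],[0.7,-5,-8,8,2],[0.7,-8.5,-13,8,3],[0.7,-12,-18,8,4],[0.7,-14,-21,8,4]]'; python3 -m handwheel '[[0.7,-1.4,-1.6,0,0],[0.7,-1.4,-1.6,-3,0],[0.7,-1.4,-1.6,-6,0],[0.7,-1.4,-1.6,-9,0],[0.7,-1.4,-1.6,-11,0],[0.7,-1.4,-1.6,-12.5,0],[0.7,-1.4,-1.6,-13.1,0],[0.7,-1.4,-1.6,-13.2,0]]';  python3 -m handwheel '[[0.7,0,0,0,0],[0.7,0,0,-0.1,0],[0.7,0,0,-0.1,0]]'
```

```text
time_s: 5.55
tcp_pos: [0.4773, -0.2986, 0.1462]
eef_rot: [-180.0, -0.0, -2.1]
contact_force: [0.5, -0.3, -1.5]
gripper_width: 0.0457
gripper_force: 30.0
time_s: 6.55
tcp_pos: [0.4654, -0.3129, 0.0137]
eef_rot: [180.0, -0.0, -2.0]
contact_force: [-0.1, 0.0, -1.2]
gripper_width: 0.0454
gripper_force: 30.0
time_s: 6.92
tcp_pos: [0.4652, -0.313, 0.0129]
eef_rot: [180.0, -0.0, -2.0]
contact_force: [0.4, 0.9, -1.1]
gripper_width: 0.0463
gripper_force: 30.0
```

```bash
python3 -m handwheel '[[0.5,0,0,0,0],[0.2,0,0,0,0],[0,0,0,0,0],[0,0,0,0,0],[0,0,0,3,0],[0,0,0,8,0],[0,0,0,13,0],[0,0,0,18.7,0]]'; python3 -m handwheel '[[0,0,5,0,2],[0,0,10,0,4],[0,0,15,0,6],[0,-0.5,20,0,8],[0,-1,25,0,10],[0,-1.5,31,0,11.7],[0,-2,37,0,11.7],[0,-2.6,43.5,0,11.7]]'; python3 -m handwheel '[[0,0,0,0,0],[0,0,0,0,0]]'; python3 - <<'E'
from h import *
print(rack("top","green",(465,-313),3,.08)); print(rack("side","green",(465,-313),3,.08))
E
```

```text
time_s: 7.92
tcp_pos: [0.4645, -0.3127, 0.2009]
eef_rot: [-180.0, 0.1, -2.0]
contact_force: [1.3, 0.6, -0.4]
gripper_width: 0.0873
gripper_force: 0.0
time_s: 8.93
tcp_pos: [0.4389, 0.1212, 0.2]
eef_rot: [-180.0, -0.1, 9.7]
contact_force: [0.8, 0.6, -0.9]
gripper_width: 0.0877
gripper_force: 0.0
time_s: 9.18
tcp_pos: [0.439, 0.1194, 0.1995]
eef_rot: [180.0, 0.0, 9.8]
contact_force: [0.1, -0.5, 0.1]
gripper_width: 0.0877
gripper_force: 0.0
{'c': (465, -311), 'size': (81, 44), 'yaw': -0.8, 'z': array([31., 35., 41.]), 'n': 452}
{'c': (436, -292), 'size': (26, 14), 'yaw': 3.7, 'z': array([27., 33., 38.]), 'n': 31}
```

```bash
python3 -m handwheel '[[0,0,0.2,-4,0],[0,0,0.2,-8,0],[0,0,0.2,-10.5,0],[0,0,0.2,-11.8,0],[0,0,0.2,-11.8,0],[0.3,0,0.2,-11.8,0],[0.7,0,0.2,-11.8,0],[0.7,0,0.2,-11.8,0]]' 30; python3 -m handwheel '[[0.7,0,0,0,0],[0.7,0,0,0,0],[0.7,0,0,0,0]]'
```

```text
time_s: 10.28
tcp_pos: [0.4396, 0.1216, 0.0822]
eef_rot: [-180.0, -0.1, 9.7]
contact_force: [0.3, -0.1, 0.1]
gripper_width: 0.0633
gripper_force: 0.0
time_s: 10.65
tcp_pos: [0.4394, 0.1214, 0.0817]
eef_rot: [-180.0, -0.0, 9.7]
contact_force: [-0.8, 0.2, 2.2]
gripper_width: 0.046
gripper_force: 30.0
```

```bash
python3 -m handwheel '[[0.7,0,0,1,0],[0.7,0,0,4,0],[0.7,0,0,7,0],[0.7,2,-2,8,-2],[0.7,5,-6,8,-6],[0.7,9,-10.5,8,-10],[0.7,13,-15,8,-13],[0.7,16,-19,8,-15]]'; python3 -m handwheel '[[0.7,1.7,-2,0,0],[0.7,1.7,-2,0,0],[0.7,1.7,-2,-3,0],[0.7,1.7,-2,-6,0],[0.7,1.7,-2,-8,0],[0.7,1.7,-2,-9,0],[0.7,1.7,-2,-9.4,0],[0.7,1.7,-2,-9.5,0]]';  python3 -m handwheel '[[0.7,0,0,0,0],[0.7,0,0,-0.1,0],[0.7,0,0,-0.1,0]]'
```

```text
time_s: 11.65
tcp_pos: [0.6006, -0.0706, 0.1619]
eef_rot: [180.0, -0.0, -5.4]
contact_force: [0.7, 1.6, 0.2]
gripper_width: 0.0459
gripper_force: 30.0
time_s: 12.65
tcp_pos: [0.6167, -0.0885, 0.0672]
eef_rot: [-180.0, -0.0, -5.3]
contact_force: [0.1, 0.1, -0.8]
gripper_width: 0.0456
gripper_force: 30.0
time_s: 13.02
tcp_pos: [0.6164, -0.0887, 0.0658]
eef_rot: [-180.0, -0.0, -5.3]
contact_force: [0.1, -0.2, -1.4]
gripper_width: 0.0457
gripper_force: 30.0
```

```bash
python3 -m handwheel '[[0.5,0,0,0,0],[0.2,0,0,0,0],[0,0,0,0,0],[0,0,0,0,0],[0,0,0,3,0],[0,0,0,7,0],[0,0,0,10,0],[0,0,0,13.4,0]]'; python3 -m handwheel '[[0,0,4,0,-1],[0,0,9,0,-2],[0,-0.5,14,0,-4],[0,-1,19,0,-5],[0,-1.5,24,0,-6],[0,-2,30,0,-8],[0,-2.3,36,0,-8.7],[0,-2.6,40.1,0,-8.7]]'; python3 -m handwheel '[[0,0,0,0,0],[0,0,0,0,0]]'; python3 - <<'E'
from h import *
print(rack("top","orange",(616,-88),56)); print(rack("side","orange",(616,-88),56))
print(get_state()['tcp_pos'],get_state()['eef_rot'])
E
```

```text
time_s: 14.02
tcp_pos: [0.6161, -0.0887, 0.2005]
eef_rot: [-180.0, 0.0, -5.3]
contact_force: [-0.2, -0.3, -0.6]
gripper_width: 0.088
gripper_force: 0.0
time_s: 15.02
tcp_pos: [0.5899, 0.3149, 0.1995]
eef_rot: [-180.0, -0.0, -13.9]
contact_force: [0.6, -0.1, 0.6]
gripper_width: 0.0876
gripper_force: 0.0
time_s: 15.28
tcp_pos: [0.5901, 0.3122, 0.1993]
eef_rot: [180.0, 0.0, -14.0]
contact_force: [-0.1, -0.0, 0.9]
gripper_width: 0.0875
gripper_force: 0.0
{'c': (616, -88), 'size': (85, 46), 'yaw': -5.5, 'z': array([84., 90., 96.]), 'n': 507}Traceback (most recent call last):
  File "<stdin>", line 2, in <module>
  File "h.py", line 35, in rack
    return pose(W,m)
  File "h.py", line 14, in pose
    m=l==1+np.argmax(ndimage.sum(m,l,range(1,n+1)))
           ~~~~~~~~~^^^^^^^^^^^^^^^^^^^^^^^^^^^^^^^
    return _wrapfunc(a, 'argmax', axis=axis, out=out, **kwds)
    return bound(*args, **kwds)
ValueError: attempt to get argmax of an empty sequence
```

```bash
python3 -m handwheel '[[0,0,0,-5,0],[0,0,0,-10,0],[0,0,0,-14,0],[0,0,0,-17,0],[0,0,0,-18.3,0],[0,0,0,-18.3,0],[0.3,0,0,-18.3,0],[0.7,0,0,-18.3,0]]' 30; python3 -m handwheel '[[0.7,0,0,0,0],[0.7,0,0,0,0],[0.7,0,0,0,0],[0.7,0,0,0,0]]'
```

```text
time_s: 16.38
tcp_pos: [0.591, 0.3128, 0.0181]
eef_rot: [-179.9, -0.1, -14.0]
contact_force: [-0.6, -0.4, 0.7]
gripper_width: 0.0731
gripper_force: 0.0
time_s: 16.88
tcp_pos: [0.5903, 0.3123, 0.0167]
eef_rot: [180.0, -0.0, -14.0]
contact_force: [-0.2, -0.3, 2.2]
gripper_width: 0.0459
gripper_force: 30.0
```

```bash
python3 -m handwheel '[[0.7,0,0,1,0],[0.7,0,0,4,0],[0.7,0,0,8,0],[0.7,0,0,12,0],[0.7,0,0,14,0],[0.7,-2,-2,14,3],[0.7,-4.5,-6,14,8],[0.7,-8,-10.5,14,13]]'; python3 -m handwheel '[[0.7,-3,-4,0,5],[0.7,-6,-7.5,0,8],[0.7,-6.9,-8.8,0,8],[0.7,-6.9,-8.8,0,8],[0.7,-6.9,-8.8,-3,8],[0.7,-6.9,-8.8,-5.5,8],[0.7,-6.9,-8.8,-6.8,8],[0.7,-6.9,-8.8,-7.3,8]]';  python3 -m handwheel '[[0.7,0,0,0,0],[0.7,0,0,-0.1,0],[0.7,0,0,-0.1,0]]'
```

```text
time_s: 17.88
tcp_pos: [0.5098, 0.2065, 0.1567]
eef_rot: [-180.0, -0.0, -0.8]
contact_force: [0.2, -0.4, -0.5]
gripper_width: 0.0457
gripper_force: 30.0
time_s: 18.88
tcp_pos: [0.4417, 0.1197, 0.083]
eef_rot: [180.0, 0.0, 7.0]
contact_force: [0.0, -0.2, -1.1]
gripper_width: 0.0462
gripper_force: 30.0
time_s: 19.25
tcp_pos: [0.4416, 0.1195, 0.0831]
eef_rot: [-180.0, -0.1, 7.0]
contact_force: [0.2, -0.5, -1.0]
gripper_width: 0.0457
gripper_force: 30.0
```

```bash
python3 -m handwheel '[[0.5,0,0,0,0],[0.2,0,0,0,0],[0,0,0,0,0],[0,0,0,0,0],[0,0,0,3,0],[0,0,0,7,0],[0,0,0,10,0],[0,0,0,12,0]]'; python3 -m handwheel '[[0,0,-5,0,-2],[0,0,-10,0,-4],[0,0.5,-16,0,-6],[0,1,-22,0,-8],[0,1.5,-28,0,-8.5],[0,2,-34,0,-8.5],[0,2.4,-39,0,-8.5],[0,2.4,-43.1,0,-8.5]]'; python3 -m handwheel '[[0,0,0,-4,0],[0,0,0,-9,0],[0,0,0,-14,0],[0,0,0,-17,0],[0,0,0,-18.9,0],[0,0,0,-18.9,0],[0.3,0,0,-18.9,0],[0.7,0,0,-18.9,0]]' 30; python3 -m handwheel '[[0.7,0,0,0,0],[0.7,0,0,0,0],[0.7,0,0,0,0],[0.7,0,0,0,0]]'; python3 - <<'E'
from h import *
print(rack("top","blue",(442,119),72))
E
```

```text
time_s: 20.25
tcp_pos: [0.4417, 0.1195, 0.2042]
eef_rot: [-179.9, -0.1, 7.0]
contact_force: [-0.5, 0.1, -0.7]
gripper_width: 0.0877
gripper_force: 0.0
time_s: 21.25
tcp_pos: [0.4652, -0.3138, 0.2023]
eef_rot: [-180.0, 0.0, -1.6]
contact_force: [-0.0, 0.8, -0.2]
gripper_width: 0.0874
gripper_force: 0.0
time_s: 22.25
tcp_pos: [0.4661, -0.3119, 0.0147]
eef_rot: [180.0, -0.1, -1.5]
contact_force: [0.2, 0.6, 0.2]
gripper_width: 0.073
gripper_force: 0.0
time_s: 22.75
tcp_pos: [0.4655, -0.3118, 0.0139]
eef_rot: [180.0, -0.0, -1.5]
contact_force: [-0.8, 0.1, 3.5]
gripper_width: 0.0457
gripper_force: 30.0
{'c': (441, 120), 'size': (83, 46), 'yaw': 6.6, 'z': array([100., 105., 111.]), 'n': 502}
```

```bash
python3 -m handwheel '[[0.7,0,0,1,0],[0.7,0,0,4,0],[0.7,0,0,8,0],[0.7,0,0,12,0],[0.7,0,0,15,0],[0.7,0,0,17,0],[0.7,0,2,17,0],[0.7,1,5,17,0]]'; python3 -m handwheel '[[0.7,1,4,0,-1],[0.7,2,9,0,-2],[0.7,3,14,0,-3],[0.7,4,19,0,-4],[0.7,5,24,0,-5],[0.7,6,29,0,-6],[0.7,7,34,0,-7],[0.7,8,39,0,-8]]'; python3 -m handwheel '[[0.7,1,5,0,-0.5],[0.7,2,10,0,-0.5],[0.7,2.7,14,0,-0.5],[0.7,3.2,17,0,-0.5],[0.7,3.4,18.2,0,-0.5],[0.7,3.4,18.2,0,-0.5],[0.7,3.4,18.2,-3,-0.5],[0.7,3.4,18.2,-6,-0.5]]';  python3 -m handwheel '[[0.7,0,0,-3,0],[0.7,0,0,-6,0],[0.7,0,0,-8.5,0],[0.7,0,0,-10,0],[0.7,0,0,-10.5,0],[0.7,0,0,-10.6,0],[0.7,0,0,-10.7,0],[0.7,0,0,-10.7,0]]'
```

```text
time_s: 23.8
tcp_pos: [0.4742, -0.2607, 0.183]
eef_rot: [-180.0, 0.0, -1.6]
contact_force: [0.2, -0.7, -1.6]
gripper_width: 0.046
gripper_force: 30.0
time_s: 24.8
tcp_pos: [0.554, 0.1305, 0.1827]
eef_rot: [180.0, 0.1, -9.5]
contact_force: [0.9, -0.1, -1.6]
gripper_width: 0.0459
gripper_force: 30.0
time_s: 25.8
tcp_pos: [0.5889, 0.3092, 0.1233]
eef_rot: [-180.0, -0.0, -10.1]
contact_force: [0.6, -0.5, -2.3]
gripper_width: 0.0455
gripper_force: 30.0
time_s: 26.8
tcp_pos: [0.5896, 0.3106, 0.0173]
eef_rot: [-179.9, -0.0, -10.0]
contact_force: [0.5, 0.1, -1.2]
gripper_width: 0.0459
gripper_force: 30.0
```

```bash
python3 -m handwheel '[[0.5,0,0,0,0],[0.2,0,0,0,0],[0,0,0,0,0],[0,0,0,0,0],[0,0,0,3,0],[0,0,0,8,0],[0,0,0,13,0],[0,0,0,18,0]]'; python3 -m handwheel '[[0,-3,5,0,0],[0,-6,10,0,0],[0,-9,15,0,0],[0,-12,20,0,0],[0,-12,20,0,0],[0,-12,20,0,0]]'; python3 - <<'E'
from h import *
print(rack("top","green",(590,310),6)); print(rack("top","orange",(616,-88),56)); print(rack("top","blue",(442,119),72))
p,d=imaging.capture("top"); cv2.imwrite("pics/end.png",p[:,:,::-1])
E
```

```text
time_s: 27.8
tcp_pos: [0.5892, 0.3102, 0.1983]
eef_rot: [-180.0, -0.0, -10.0]
contact_force: [0.9, 0.4, -0.3]
gripper_width: 0.0876
gripper_force: 0.0
time_s: 28.55
tcp_pos: [0.469, 0.5104, 0.1963]
eef_rot: [180.0, 0.0, -10.0]
contact_force: [1.0, -0.8, 0.1]
gripper_width: 0.0875
gripper_force: 0.0
{'c': (589, 311), 'size': (84, 44), 'yaw': -9.9, 'z': array([33., 38., 44.]), 'n': 415}
{'c': (616, -88), 'size': (85, 46), 'yaw': -5.6, 'z': array([84., 89., 96.]), 'n': 507}
{'c': (441, 120), 'size': (83, 45), 'yaw': 6.7, 'z': array([100., 105., 111.]), 'n': 500}
```

View pics/end.png

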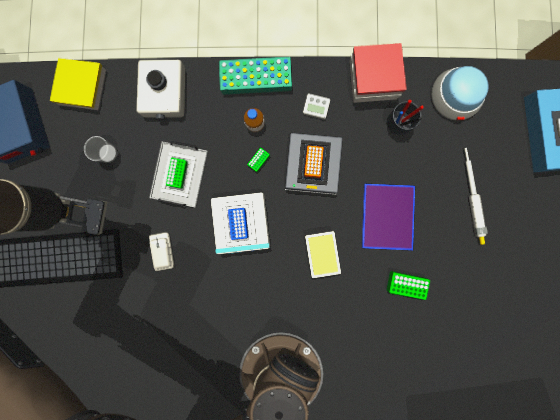

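The picture shows green in the tray (177,172), orange on the reader (314,161) and blue in the chiller (238,224). The mat is empty, and the mouse, bottle and tip box haven't moved.

```bash
python3 -c "from plant import r; print(r.close_job())"
```

```text
the job is handed in; nothing more can be done
None
```

The job is handed in: the green rack is in the carry tray, orange on the reader and blue in the chiller, each measured within about 2 mm of its pocket centre, with the tip box, mouse and bottle still in place.

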